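Clamp a block on the tilting work plate

TASK

Push the sprung tilting plate down until its catch snaps over and holds it level. Then slide the jaw back by its knob, set the aluminium block gently down on the plate, standing on its foot between jaw and fence and about midway along the fence, and slide the jaw up until it holds the block flat against the fence. Leave the other tools on the bench alone.

Things in the scene. Friction and masses are not known exactly. Their poses are not given: they have to be found in the camera images.
- tilt_fixture: Grey foot plate (190 x 166 x 12 mm) of the tilting work plate, fixed to the bench. Origin on the bench under its middle; x points from the hinge (near side) to the catch (far side), y to its left, along the hinge. Hinge line at x = -80, z = 34 mm. The aluminium plate on it, sprung up at its far edge, is 164 mm wide; level, it spans x = -70 to +78 mm, top face at z = 40 mm.
- tilt_plate (a joint): Tilt of the plate, rad: 0.40 sprung up at the start, 0 level, -0.02 hard down on its stops. Pushed to 0 or a little below, the catch snaps over by itself and the plate then stays at about +0.01 when let go; otherwise it springs up again. At the pad it takes about 6 N at first, about 13 N at the end.
- press_pad (a point): Middle of the ribbed black rubber pad (18 x 50 mm) on the plate's top face at its far edge, 143 mm from the hinge line: the place to push down. At tilt q it lies 143*sin(q) mm higher than when level (40 mm above the bench). Axes of the plate: x from hinge to catch, z square to the plate, up.
- catch_nose (a point): Top of the sprung steel hook (the catch), 55 mm above the bench, 26 mm wide, behind the middle of the plate's far edge (x = 86 to 105 mm from the fixture's origin). It snaps over a tongue on the plate. Keep the fingers off it.
- nest (a point): On the plate's top, at the middle of the foot of the fence's inner face. Plate axes: x along the fence, from hinge to catch; y away from the fence, to the jaw; z up when level. The fence is a dark steel bar along the plate's right edge (-y), x = -46 to +46 mm, 12 mm thick, 14 mm high above the plate. Once clamped, the block's origin is at y = +16 mm, z = 0 here.
- jaw (a joint): Gap between the jaw's face and the fence, m: 0 to 0.088, starts at 0.008 to 0.026; grows as the jaw slides away from the fence (+y of nest). It slides stiffly (2.5 N) and stays where it is left. With the block clamped it reads 0.032. The jaw is a dark steel bar like the fence, 92 x 12 x 14 mm.
- jaw_knob (a point): Middle of the top of the round black knob (24 mm diameter) on the jaw's carriage, 45 mm behind the jaw's face (towards +y). The knob's grip reaches 25 mm down from this point, which is 43.5 mm above the plate's top. Axes of the plate. The carriage below the knob is 44 mm wide (x); its top is 8.5 mm above the plate.
- bearing_block: Plain aluminium block 100 (x) x 32 (y) x 40 (z) mm with two round bores in each side and two screws in its top, about 0.34 kg, loose, standing on the bench to the left of the fixture. Origin at the centre of its underside; x along its length, z up. Either end may point to the catch.
- oil_can: Red thumb oil can, 68 mm across, 118 mm high, standing on the bench behind the fixture; a bystander, not to be moved. Origin under its centre.
- brush: Flat cleaning brush, 146 x 27 x 10 mm, lying on the bench at the back left; a bystander, not to be moved. Origin under its middle.
- spanner: Open-ended steel spanner, 180 x 35 x 6 mm, lying flat on the bench behind the fixture; a bystander, not to be moved. Origin under its middle.

How it is judged (in metres and radians):
On the way, in this order (a step that is already met when the one before it is completed fails the run):
1. the plate is held level by its catch, with the robot off it (value of joint tilt_plate below 0.03 rad and contact force between the fingers and tilt_fixture below 0.1 N), for 0.2 s.
2. the block stands on the level plate between jaw and fence (value of joint tilt_plate below 0.03 rad and z of bearing_block in the frame of nest between -0.004 and 0.004 m and y of bearing_block in the frame of nest between 0.012 and 0.075 m and x of bearing_block in the frame of nest between -0.04 and 0.04 m), for 0.1 s.
At the end, for the whole second after the job is handed in: The plate is latched level (within 0.03 rad); the block stands on its foot on the plate, flat against the fence (within 2.5 mm and 0.05 rad), its middle within 30 mm of the fence's middle, and the jaw is closed up to it (gap to the fence at most 34.5 mm); the block is at rest (value of joint tilt_plate below 0.03 rad and z of bearing_block in the frame of nest between -0.003 and 0.003 m and y of bearing_block in the frame of nest between 0.0135 and 0.0185 m and x of bearing_block in the frame of nest between -0.03 and 0.03 m and angle between the x axis of bearing_block and the x axis of nest, either way round below 0.05 rad and angle between the z axis of bearing_block and the z axis of nest, either way round below 0.05 rad and angle between bearing_block's own z axis and vertical below 0.1 rad and value of joint jaw below 0.0345 m and linear speed of bearing_block below 0.01 m/s); the robot touches nothing.
It fails at once if a bystander tool (oil can, brush or spanner) is shifted by more than 30 mm (distance of any of oil_can, brush, spanner from where it was at the start of the episode above 0.03 m).
It fails at once if the block is dropped (falls free of the fingers at over 0.5 m/s, that is from more than about 13 mm) (contact force between the fingers and bearing_block below 0.1 N and linear speed of bearing_block above 0.5 m/s).
It also fails if it takes over 72 s, if anything falls off the work surface, if the arm or the gripper's body presses on something with over 40 N, if the wrist force passes 120 N, or if a joint passes its speed limit or range.

ROBOT

A 6-joint arm with a two-finger parallel gripper is mounted at the origin on a cart in front of the work surface, level with it; the furniture and walls round the work are solid. World frame = base frame: x ahead of the robot, y to its left, z up, the work surface at z = 0. Lengths are in mm, angles in rad, forces in N, time in s.
With the tool pointing down it reaches from about 300 to 775 mm from the base axis. Payload 14.6 kg.
Tool frame: the origin (TCP) lies on the centre line of the jaws, within the pads' length; the fingertips stand 14 mm ahead of it and the grasp point (between the pads) lies 5 mm behind it; z points along the fingers, y is the direction in which the jaws open and shut (so a half turn about z gives the same grasp; the last joint's range is limited). The gripper opens to 85 mm and grips with 20 to 120 N. Pads are 22 mm wide; open, the fingers measure 114 mm over their backs; the gripper's body (76 mm by 85 mm) begins 54 mm behind the grasp point. The pads swing forward as they close: fully open they stand 13 mm farther back than shut.
Start: joints at [1.127, 0.3, 1.521, -0, 1.321, -0.067], TCP at [202.368, 511.407, 245.281] pointing down, gripper open.
Joint ranges: [-3.03, 3.03], [-0.79, 2.21], [0.23, 2.52], [-1.04, 4.18], [0, 3.07], [-2.55, 2.55]. Speed limits (rad/s): [2.22, 2.22, 2.57, 3.14, 3.14, 3.14].

INTERFACE

Orientations are given as a 3x3 rotation matrix whose columns are the frame's x, y, z axes.
In Python, from workcell import env, viewer gives the robot as it stands. The module is installed in compiled form; this text tells all that it offers.
- The arm moves only by the tool drive_tool, never from a script. Its argument "plan" is a list of rows, each an object with "offset": the shift along the tool's x, y, z in cm, a list of three; "angular": the turn, a rotation vector about the tool's x, y, z in degrees, a list of three; "jaw": the opening, from 0 (shut) to 1 (fully open). In form: [{"offset": [x, y, z], "angular": [ax, ay, az], "jaw": jaw}, ...]. A call has 1 to 10 rows; each row is the pose to reach, as a shift and turn from the pose commanded when the call began, along the tool's axes at that moment; what a row does not reach only later rows make up. A row lasts 1/12 s, in which the tool goes at most 41.7 mm and 7.16 degrees, less where a joint would pass 70% of its speed; a pose out of reach is approached as far as the arm can. A call with a gripper value outside its range is refused whole. The fingers move at their own pace and stop on an object; the grip force is fixed at half the most. Time passes only in rows, so rows that repeat a pose let the fingers close. It gives the time, the measured TCP pose, the force and the opening at its end, in the units of the state.
- env.read_state(): the state, without advancing time (a new reading comes with each control period).
- viewer.read_camera(name): name is "scene" or "top" or "wrist"; returns the picture (420x560x3 uint8, blue, green, red); there is no depth.
- viewer.get_calibration(name): a dict with "fx", "fy", "cx", "cy" (pixels), "R" (3x3) and "t" (3): a world point X has camera coordinates R X + t. Camera axes: x right, y down, z forward; pixel columns grow to the right and rows downward; lengths in mm; the calibration is good to about 2 mm. A picture is of the moment at which its call begins: read the wrist's pose just before it. get_calibration takes no time and is no camera call; for the wrist camera it gives the pose at the moment of the call.
- env.sign_off(): hands the job in, once; it reports no verdict.
The state is a dict: "time_s": time; "joints": joint angles; "qvel": joint speeds; "joint_efforts": joint torques, N m; "position": TCP position; "eef_rot": TCP orientation; "force": force on the tool from outside, world axes, zero at the start; "wrist_torque": the same for the moment, N m; "width": finger opening in mm.
Only numpy, scipy, OpenCV 4.12 (cv2) and the standard library are available. Lean on these libraries where they do the work, as an engineer would, in place of code of your own. Each camera call takes 0.05 s, during which the arm holds its last target.

## Working session

There is one attempt and no reset: what is moved stays moved. The work goes in short steps, Python scripts to look and compute and a tool call to move; the robot and the scene stay as the last step left them, time stands still between calls to the robot, and variables do not carry over. Pictures are saved under pics/ and viewed, and the job is handed in when it is done.

Besides the shell and the picture viewer there is one more tool, called after ">>>" as name(argument=value, ...) on one line, values as JSON. drive_tool: Moves the arm, as the interface text tells. Its arguments: {"type":"object","properties":{"plan":{"type":"array"}},"required":["plan"]}

```bash
mkdir -p pics; cat > h.py <<'E'
import numpy as np, cv2
from workcell import env, viewer
def shot(cam,name,crop=None,s=1):
    c=viewer.get_calibration(cam); im=np.array(viewer.read_camera(cam))
    cv2.imwrite(f'pics/{name}_raw.png',im)
    np.savez(f'pics/{name}_cal.npz',**{k:np.array(c[k]) for k in c})
    if crop: x0,y0,x1,y1=crop; im=im[y0:y1,x0:x1]
    im=cv2.resize(im,None,fx=s,fy=s,interpolation=cv2.INTER_CUBIC)
    cv2.imwrite(f'pics/{name}.png',im)
def ray(name,u,v):
    c=np.load(f'pics/{name}_cal.npz'); R=c['R'];t=c['t']
    d=R.T@np.array([(u-c['cx'])/c['fx'],(v-c['cy'])/c['fy'],1]); o=-R.T@t
    return o,d
def atz(name,u,v,z):
    o,d=ray(name,u,v); return o+d*(z-o[2])/d[2]
def proj(name,X):
    c=np.load(f'pics/{name}_cal.npz'); p=c['R']@np.array(X,float)+c['t']
    return np.array([c['fx']*p[0]/p[2]+c['cx'],c['fy']*p[1]/p[2]+c['cy']])
def st():
    s=env.read_state(); print(s['time_s'],np.round(s['position'],1),np.round(s['force'],1),round(s['width'],1)); print(np.round(s['eef_rot'],3).tolist()); print(np.round(s['joints'],3)); return s
E
python3 - <<'E'
from h import *
st()
for c in('scene','top'): shot(c,c+'0',s=1.4)
for c in('scene','top'):
    k=viewer.get_calibration(c); print(c,-np.array(k['R']).T@np.array(k['t']),k['fx'])
E
```

```text
0.0 [202.3 511.2 244.7] [-0.  -0.2 -1. ] 85.2
[[-0.93, 0.368, -0.001], [0.368, 0.93, -0.001], [0.0, -0.001, -1.0]]
[ 1.127  0.3    1.522  0.     1.321 -0.067]
scene [206.06570732  14.11455394 820.79243897] 426.1204680448404
top [524.33343218 172.11438835 960.75739362] 426.9418398891404
```

View pics/scene0.png

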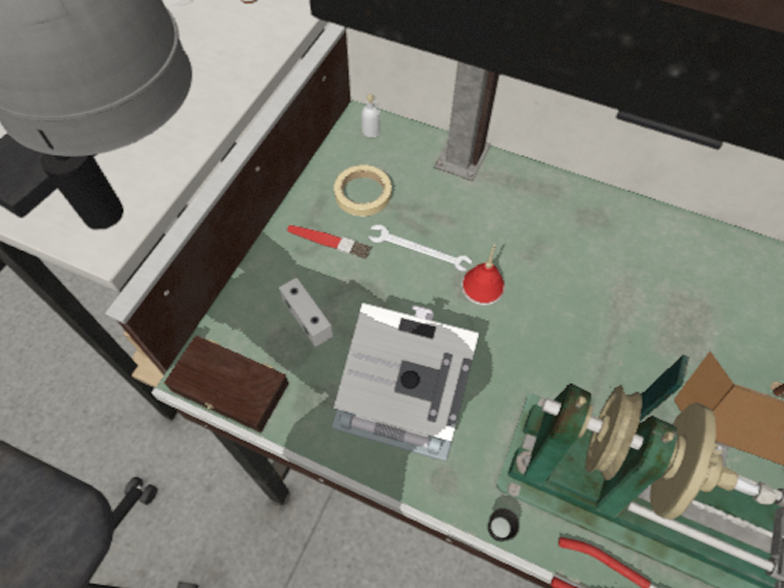

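View pics/top0.png

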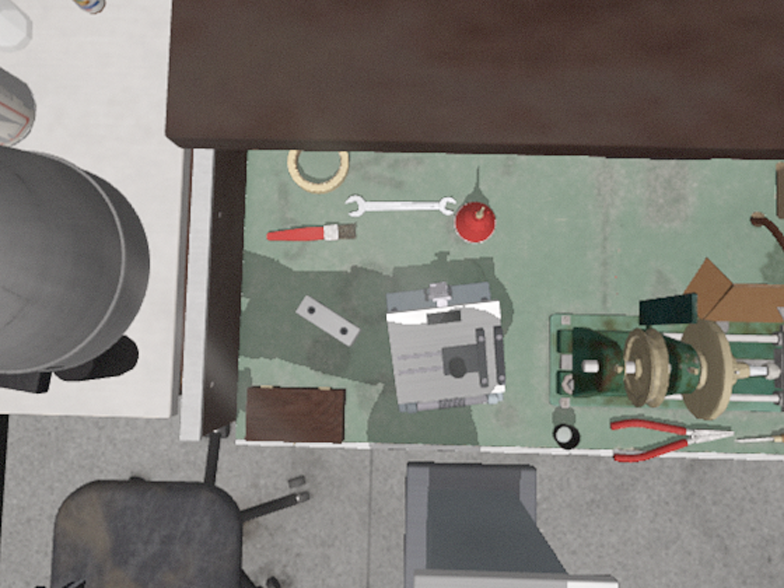

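```bash
python3 - <<'E'
from h import *
a=cv2.imread('pics/top0_raw.png'); b=cv2.imread('pics/scene0_raw.png')
cv2.imwrite('pics/c1.png',cv2.resize(a[190:300,205:365],None,fx=5,fy=5,interpolation=cv2.INTER_CUBIC))
cv2.imwrite('pics/c2.png',cv2.resize(b[190:335,190:350],None,fx=4,fy=4,interpolation=cv2.INTER_CUBIC))
E
```

```text
(no output)
```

View pics/c1.png

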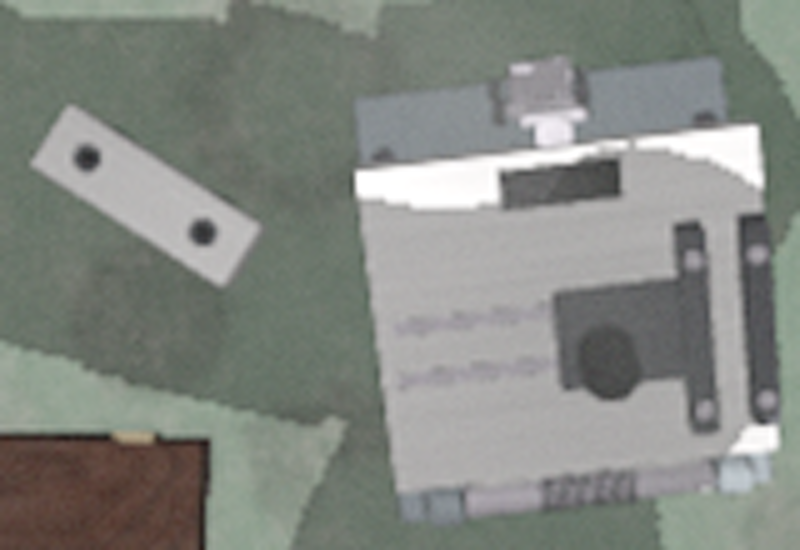

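View pics/c2.png

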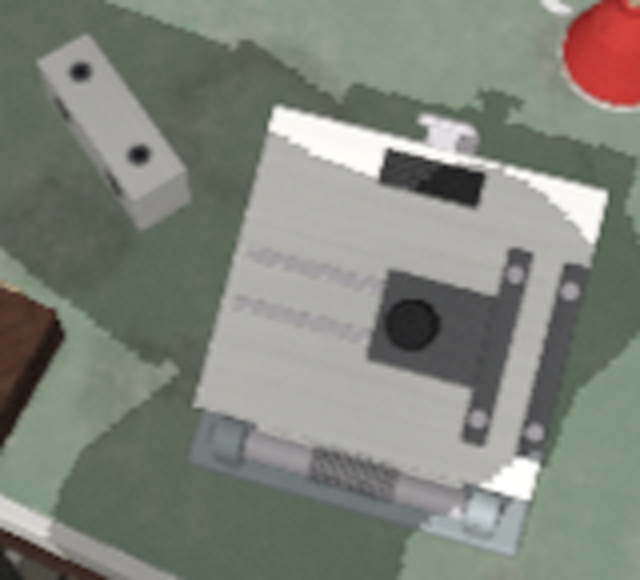

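```bash
cat > fit.py <<'E'
from h import *
from scipy.optimize import least_squares
T=lambda u,v:('top0',205+u/5,190+v/5)
S=lambda u,v:('scene0',190+u/4,190+v/4)
def P(l,q):  # plate-frame (x from hinge, y, z above top) -> fixture
    x,y,z=l; z+=6
    return np.array([-80+x*np.cos(q)-z*np.sin(q),y,34+x*np.sin(q)+z*np.cos(q)])
def W(f,p): 
    c,s=np.cos(p[2]),np.sin(p[2]); return np.array([p[0]+c*f[0]-s*f[1],p[1]+s*f[0]+c*f[1],f[2]])
obs=[(T(356,100),'f',(95,83,12)),(T(722,58),'f',(95,-83,12)),
(T(356,170),'p',(158,82,0)),(T(758,126),'p',(158,-82,0)),
(T(560,184),'p',(143,0,0)),(S(275,106),'p',(158,82,0)),(S(608,190),'p',(158,-82,0)),
(S(432,178),'p',(143,0,0)),(S(515,553),'f',(-95,-83,0)),(S(190,462),'f',(-95,83,0)),
(T(612,353),'k',None),(S(413,321),'k',None)]
def res(p,full=False):
    r=[]
    for (n,u,v),k,l in obs:
        if k=='f': X=W(np.array(l,float),p)
        elif k=='p': X=W(P(l,p[3]),p)
        else: X=W(P((p[5],-70+45+p[4],43.5),p[3]),p)
        r+=list(proj(n,X)-[u,v])
    return np.array(r)
if __name__=='__main__':
    o=least_squares(res,[450,130,0.1,0.4,20,80],loss='soft_l1')
    print(o.x); print(np.round(res(o.x).reshape(-1,2),1).tolist())
    p=o.x; q=p[3]
    print('pad now',W(P((143,0,0),q),p),'pad level',W(P((143,0,0),0),p),'nest',W(P((80,-70,0),0),p),'knob level',W(P((p[5],-25+p[4],43.5),0),p))
    for l in [(34,-70,14),(126,-70,14),(34,-82,14),(126,-82,14)]: print('fence',proj('top0',W(P(l,q),p))*5-np.array([205,190])*5)
    C=[atz('top0',205+u/5,190+v/5,40) for u,v in [(70,103),(30,163),(224,288),(261,230)]]
    print(np.round(C,1)); print(np.mean(C,0)[:2])
    D=[atz('scene0',190+u/4,190+v/4,40) for u,v in [(88,35),(38,63),(138,198),(187,175)]]
    print(np.round(D,1),np.mean(D,0)[:2])
    for C in (C,D):
        d=C[0]-C[3]+C[1]-C[2]; print(np.degrees(np.arctan2(d[1],d[0])), np.linalg.norm(d)/2)
    print('oil',atz('top0',340,159,0)); print('spanner',atz('top0',321,148,6))
E
python3 fit.py
```

```text
[4.63452196e+02 1.25483881e+02 3.72452497e-02 1.04643858e-01
 1.84667906e+01 8.23864925e+01]
[[0.4, 14.3], [2.1, 21.7], [0.1, 8.3], [-2.6, 16.1], [-1.8, 12.1], [-3.9, 17.0], [-9.5, 24.8], [-7.8, 19.9], [-18.7, 25.0], [-17.6, 14.3], [-7.5, 10.4], [-12.2, 7.7]]
pad now [525.00052832 127.77732428  54.9039553 ] pad level [526.40850395 127.82978894  40.        ] nest [466.05876072  55.53242736  40.        ] knob level [466.08030811 119.04406715  83.5       ]
fence [723.21229249 505.84491635]
fence [721.43831624 286.65770778]
fence [751.99248689 505.55389425]
fence [750.33583288 286.31727497]
[[581.  336.6  40. ]
 [554.5 353.   40. ]
 [502.8 267.2  40. ]
 [528.1 252.   40. ]]
[541.58671923 302.20876923]
[[580.8 334.   40. ]
 [554.6 349.7  40. ]
 [506.3 264.5  40. ]
 [528.2 247.8  40. ]] [542.45916771 298.98584115]
58.431298335515 99.91388752022843
59.51394449237116 99.4182852697101
oil [707.26469333  72.65960834   0.        ]
spanner [730.28939655 116.55142899   6.        ]
```

```bash
sed -i "s/\],loss='soft_l1')/],x_scale=[10,10,.1,.1,10,10])/" fit.py; python3 fit.py
```

```text
[5.05471426e+02 1.18886242e+02 1.45128664e-01 4.42814523e-01
 1.38883413e+01 7.99719397e+01]
[[-0.4, -0.2], [0.4, -0.8], [0.1, -0.2], [1.2, -1.3], [0.7, -1.1], [-0.6, -1.5], [0.1, -1.1], [-0.4, -1.2], [-0.4, 3.1], [-1.5, 2.3], [1.0, 2.3], [-0.1, -2.0]]
pad now [551.61778855 125.63082054 100.69453888] pad level [567.80912598 127.99728551  40.        ] nest [515.59480763  49.62213027  40.        ] knob level [507.05062553 107.88733846  83.5       ]
fence [757.76971336 410.70844351]
fence [744.96368161 210.03794684]
fence [786.53633788 407.25818579]
fence [774.87080325 206.4247251 ]
[[581.  336.6  40. ]
 [554.5 353.   40. ]
 [502.8 267.2  40. ]
 [528.1 252.   40. ]]
[541.58671923 302.20876923]
[[580.8 334.   40. ]
 [554.6 349.7  40. ]
 [506.3 264.5  40. ]
 [528.2 247.8  40. ]] [542.45916771 298.98584115]
58.431298335515 99.91388752022843
59.51394449237116 99.4182852697101
oil [707.26469333  72.65960834   0.        ]
spanner [730.28939655 116.55142899   6.        ]
```

```bash
cat > fit2.py <<'E'
from fit import *
import fit
allobs=list(obs)
for drop in ([],[8,9]):
    fit.obs[:]=[o for i,o in enumerate(allobs) if i not in drop]
    f=lambda a:res([a[0],a[1],a[2],.4,a[3],a[4]])
    o=least_squares(f,[500,120,.14,14,80],x_scale=[10,10,.1,10,10])
    print(o.x); print(np.round(f(o.x).reshape(-1,2),1).tolist())
    a=o.x;p=[a[0],a[1],a[2],.4,a[3],a[4]]
    print('pad now',W(P((143,0,0),.4),p),'pad level',W(P((143,0,0),0),p),'nest',W(P((80,-70,0),0),p),'knob level',W(P((p[5],-25+p[4],43.5),0),p))
    for l in [(34,-70,14),(126,-70,14),(34,-82,14),(126,-82,14)]: print('fence',proj('top0',W(P(l,.4),p))*5-np.array([205,190])*5)
    for l in [(-95,83,12),(-95,-83,12)]: print('foot sc',(proj('scene0',W(l,p))-190)*4)
E
python3 fit2.py
```

```text
[5.04612790e+02 1.18794075e+02 1.45394656e-01 1.38732731e+01
 7.79830251e+01]
[[-0.4, 0.2], [0.4, -0.4], [0.1, -1.2], [0.6, -2.2], [0.4, -2.0], [-0.2, -0.9], [-0.2, -0.7], [-0.3, -0.8], [-0.5, 3.5], [-1.6, 2.7], [0.8, 1.9], [-0.1, -1.6]]
pad now [553.46703491 125.94770044  95.21318891] pad level [566.94806502 127.92169967  40.        ] nest [514.75459563  49.53265864  40.        ] knob level [504.22916976 107.49252309  83.5       ]
fence [757.21630014 409.24712759]
fence [742.57602002 204.91702956]
fence [785.94901957 405.79293777]
fence [772.31745813 201.31509532]
foot sc [181.45395434 465.53400366]
foot sc [515.13292741 560.6563665 ]
[5.02692315e+02 1.18923727e+02 1.40375883e-01 1.33369561e+01
 7.99273281e+01]
[[-0.3, 0.9], [0.6, 0.6], [0.1, -0.4], [0.7, -1.0], [0.4, -1.0], [-0.5, -0.3], [-0.5, 0.4], [-0.6, 0.0], [0.8, 2.0], [-0.1, -1.7]]
pad now [551.58184664 125.8320748   95.21318891] pad level [565.07261397 127.73839123  40.        ] nest [512.4863868   49.61228348  40.        ] knob level [504.25219639 107.3652387   83.5       ]
fence [756.26519686 414.82231755]
fence [742.64345028 210.5294438 ]
fence [785.02113887 411.51340312]
fence [772.40930519 207.07690425]
foot sc [178.74713232 467.88730073]
foot sc [512.18404801 564.84938649]
```

```bash
cat >> h.py <<'E'
def tri(obs):
    A=np.zeros((3,3));b=np.zeros(3)
    for n,u,v in obs:
        o,d=ray(n,u,v);d=d/np.linalg.norm(d);M=np.eye(3)-np.outer(d,d);A+=M;b+=M@o
    return np.linalg.solve(A,b)
from scipy.spatial.transform import Rotation as Ro
def tool(yaw_y):  # tool down, tool y axis at world angle yaw_y (deg)
    a=np.radians(yaw_y); y=np.array([np.cos(a),np.sin(a),0]); z=np.array([0,0,-1.]); return np.column_stack([np.cross(y,z),y,z])
def go(X,yaw,s=None):
    s=s or env.read_state(); R=np.array(s['eef_rot']);p=np.array(s['position'])
    best=min((Ro.from_matrix(R.T@tool(yaw+k)) for k in (0,180)),key=lambda r:r.magnitude())
    print('go',X,yaw,'offset cm',np.round(R.T@(np.array(X)-p)/10,2),'ang',np.round(best.as_rotvec(degrees=True),1))
E
python3 - <<'E'
from h import *
print(tri([('top0',168/1.4,147/1.4),('scene0',313/1.4,14/1.4)]))
go([551,126,140],98);go([551,126,140],8)
E
```

```text
[704.70459415 369.16781121 408.60917381]
go [551, 126, 140] 98 offset cm [-46.6  -22.99  10.5 ] ang [ -0.1  -0.  -29.6]
go [551, 126, 140] 8 offset cm [-46.6  -22.99  10.5 ] ang [-0.1  0.  60.4]
```

>>> drive_tool(plan=[{"offset": [-40, -20, 0], "angular": [0, 0, -29.6], "jaw": 0}, {"offset": [-40, -20, 0], "angular": [0, 0, -29.6], "jaw": 0}, {"offset": [-46.6, -23, 9.5], "angular": [0, 0, -29.6], "jaw": 0}, {"offset": [-46.6, -23, 9.5], "angular": [0, 0, -29.6], "jaw": 0}, {"offset": [-46.6, -23, 9.5], "angular": [0, 0, -29.6], "jaw": 0}, {"offset": [-46.6, -23, 9.5], "angular": [0, 0, -29.6], "jaw": 0}, {"offset": [-46.6, -23, 9.5], "angular": [0, 0, -29.6], "jaw": 0}, {"offset": [-46.6, -23, 9.5], "angular": [0, 0, -29.6], "jaw": 0}, {"offset": [-46.6, -23, 9.5], "angular": [0, 0, -29.6], "jaw": 0}, {"offset": [-46.6, -23, 9.5], "angular": [0, 0, -29.6], "jaw": 0}])

```text
time_s: 0.93
position: [468.1, 217.0, 176.6]
eef_rot: [[-0.99, -0.139, -0.0], [-0.139, 0.99, -0.0], [0.0, -0.0, -1.0]]
force: [0.3, 0.3, 0.1]
width: 0.2
```

```bash
python3 - <<'E'
from h import *
s=st(); go([551,126,150],98)
E
```

```text
0.9333 [468.1 217.  176.6] [0.3 0.3 0.1] 0.2
[[-0.99, -0.139, -0.0], [-0.139, 0.99, -0.0], [0.0, -0.0, -1.0]]
[ 0.363  0.294  1.697  0.     1.151 -1.347]
go [551, 126, 150] 98 offset cm [ -6.94 -10.17   2.66] ang [-0. -0.  0.]
```

>>> drive_tool(plan=[{"offset": [-6.9, -10.2, 2.7], "angular": [0, 0, 0], "jaw": 0}, {"offset": [-6.9, -10.2, 2.7], "angular": [0, 0, 0], "jaw": 0}, {"offset": [-6.9, -10.2, 2.7], "angular": [0, 0, 0], "jaw": 0}, {"offset": [-6.9, -10.2, 2.7], "angular": [0, 0, 0], "jaw": 0}, {"offset": [-6.9, -10.2, 2.7], "angular": [0, 0, 0], "jaw": 0}, {"offset": [-6.9, -10.2, 2.7], "angular": [0, 0, 0], "jaw": 0}])

```text
time_s: 1.43
position: [549.4, 127.6, 149.8]
eef_rot: [[-0.99, -0.139, -0.001], [-0.139, 0.99, -0.0], [0.001, 0.0, -1.0]]
force: [1.2, 1.1, -0.2]
width: 0.2
```

```bash
python3 - <<'E'
from h import *
s=st(); shot('wrist','w1',s=1.4); shot('scene','s1',crop=(190,150,350,335),s=4)
go([551,126,112],98);go([564,127.5,54],98);go([562,127.5,50],98)
E
```

```text
1.4333 [549.4 127.6 149.8] [ 1.2  1.1 -0.2] 0.2
[[-0.99, -0.139, -0.001], [-0.139, 0.99, -0.0], [0.001, 0.0, -1.0]]
[ 0.163  0.426  1.583  0.     1.133 -1.547]
go [551, 126, 112] 98 offset cm [-0.14 -0.26  3.84] ang [0.  0.  0.1]
go [564, 127.5, 54] 98 offset cm [-1.45 -0.3   9.64] ang [0.  0.  0.1]
go [562, 127.5, 50] 98 offset cm [-1.25 -0.27 10.04] ang [0.  0.  0.1]
```

View pics/w1.png

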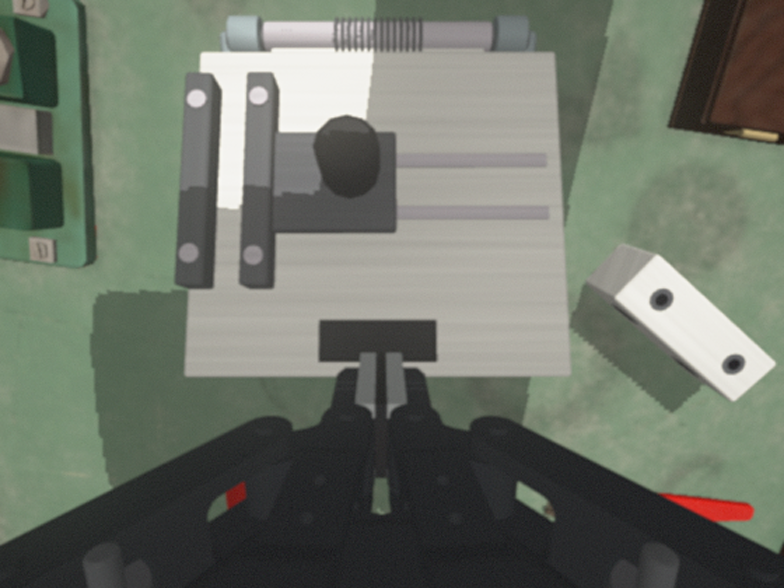

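View pics/s1.png

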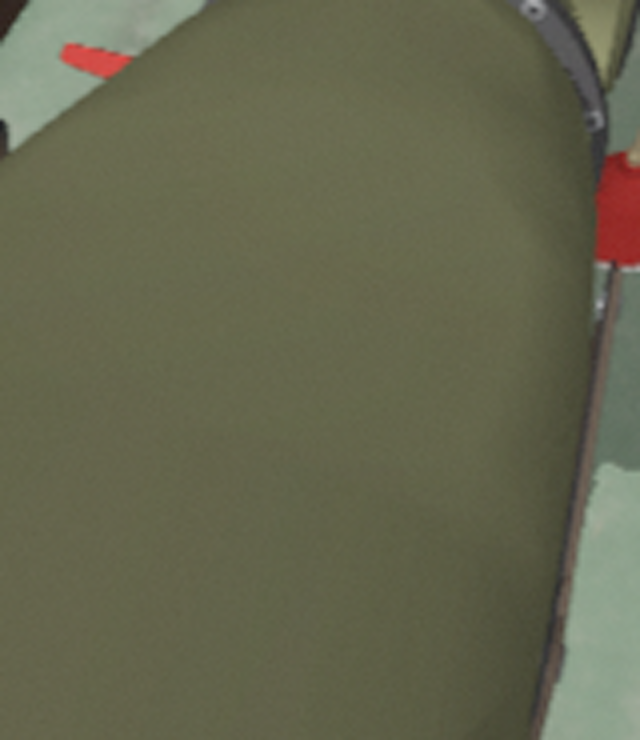

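```bash
cat > fit3.py <<'E'
from fit import *
import fit
Wp=lambda u,v:('w1',u/1.4,v/1.4)
w=[(Wp(185,376),'p',(158,82,0)),(Wp(570,376),'p',(158,-82,0)),(Wp(202,53),'p',(10,82,0)),(Wp(555,53),'p',(10,-82,0)),(Wp(378,341),'p',(143,0,0))]
# wrist image: left is -y
w=[(a,k,(l[0],-l[1],l[2])) for a,k,l in w]
allobs=list(obs)
for name,ob in (('wrist',w),('both',w+allobs[:8])):
    fit.obs[:]=ob
    f=lambda a:res([a[0],a[1],a[2],a[3],13,80])
    o=least_squares(f,[500,120,.14,.4],x_scale=[10,10,.1,.1])
    print(name,o.x); print(np.round(f(o.x).reshape(-1,2),1).tolist())
    a=o.x;p=[a[0],a[1],a[2],a[3]]
    print('pad now',W(P((143,0,0),a[3]),p),'pad level',W(P((143,0,0),0),p),'nest',W(P((80,-70,0),0),p))
E
python3 fit3.py
```

```text
wrist [5.02498367e+02 1.20005988e+02 1.38551993e-01 3.76960822e-01]
[[0.5, 0.9], [-0.1, 1.2], [-1.5, -1.3], [1.3, -1.2], [-0.2, 0.8]]
pad now [552.7630749  127.01517182  92.21650872] pad level [564.8946395  128.70686309  40.        ] nest [512.16600646  50.67679672  40.        ]
both [5.02481529e+02 1.19894439e+02 1.38089501e-01 3.80831526e-01]
[[-0.1, 0.8], [0.1, 1.3], [-1.7, -1.5], [1.2, -1.2], [-0.4, 0.7], [-0.6, 0.9], [0.3, 0.8], [-0.3, -1.0], [-0.0, -1.4], [-0.2, -1.5], [-0.6, -0.3], [-1.0, 0.5], [-1.0, 0.0]]
pad now [552.52530931 126.84922187  92.72216997] pad level [564.88181843 128.56645508  40.        ] nest [512.1171027   50.56078366  40.        ]
```

>>> drive_tool(plan=[{"offset": [0, 0, 2.5], "angular": [0, 0, 0], "jaw": 0}, {"offset": [-0.15, 0, 3.8], "angular": [0, 0, 0], "jaw": 0}, {"offset": [-0.45, 0, 4.8], "angular": [0, 0, 0], "jaw": 0}, {"offset": [-0.7, 0, 5.8], "angular": [0, 0, 0], "jaw": 0}, {"offset": [-0.95, 0, 6.8], "angular": [0, 0, 0], "jaw": 0}, {"offset": [-1.15, 0, 7.7], "angular": [0, 0, 0], "jaw": 0}, {"offset": [-1.3, 0, 8.6], "angular": [0, 0, 0], "jaw": 0}, {"offset": [-1.35, 0, 9.3], "angular": [0, 0, 0], "jaw": 0}, {"offset": [-1.4, 0, 9.7], "angular": [0, 0, 0], "jaw": 0}, {"offset": [-1.4, 0, 9.9], "angular": [0, 0, 0], "jaw": 0}])

```text
time_s: 2.37
position: [563.6, 130.5, 51.5]
eef_rot: [[-0.99, -0.14, 0.0], [-0.14, 0.99, 0.001], [-0.0, 0.001, -1.0]]
force: [-4.1, 2.2, 11.5]
width: -0.1
```

>>> drive_tool(plan=[{"offset": [0, 0, 0.1], "angular": [0, 0, 0], "jaw": 0}, {"offset": [0, 0, 0.2], "angular": [0, 0, 0], "jaw": 0}, {"offset": [0, 0, 0.2], "angular": [0, 0, 0], "jaw": 0}])

```text
time_s: 2.62
position: [563.7, 130.5, 50.9]
eef_rot: [[-0.99, -0.14, 0.0], [-0.14, 0.99, 0.001], [-0.001, 0.0, -1.0]]
force: [-9.5, 1.3, 21.0]
width: -0.2
```

>>> drive_tool(plan=[{"offset": [0, 0, -1.5], "angular": [0, 0, 0], "jaw": 0}, {"offset": [0, 0, -5], "angular": [0, 0, 0], "jaw": 0.3}, {"offset": [0, 0, -9], "angular": [0, 0, 0], "jaw": 0.45}, {"offset": [0, 0, -10], "angular": [0, 0, 0], "jaw": 0.45}, {"offset": [0, 0, -10], "angular": [0, 0, 0], "jaw": 0.45}, {"offset": [0, 0, -10], "angular": [0, 0, 0], "jaw": 0.45}])

```text
time_s: 3.12
position: [563.5, 129.9, 149.1]
eef_rot: [[-0.99, -0.14, 0.0], [-0.14, 0.99, 0.0], [-0.0, 0.0, -1.0]]
force: [0.5, 0.5, -0.4]
width: 38.3
```

```bash
python3 - <<'E'
from h import *
s=st(); shot('wrist','w2',s=1.4); 
E
```

```text
3.1167 [563.5 129.9 149.1] [ 0.5  0.5 -0.4] 38.3
[[-0.99, -0.14, 0.0], [-0.14, 0.99, 0.0], [-0.0, 0.0, -1.0]]
[ 0.163  0.455  1.542  0.     1.144 -1.548]
```

View pics/w2.png

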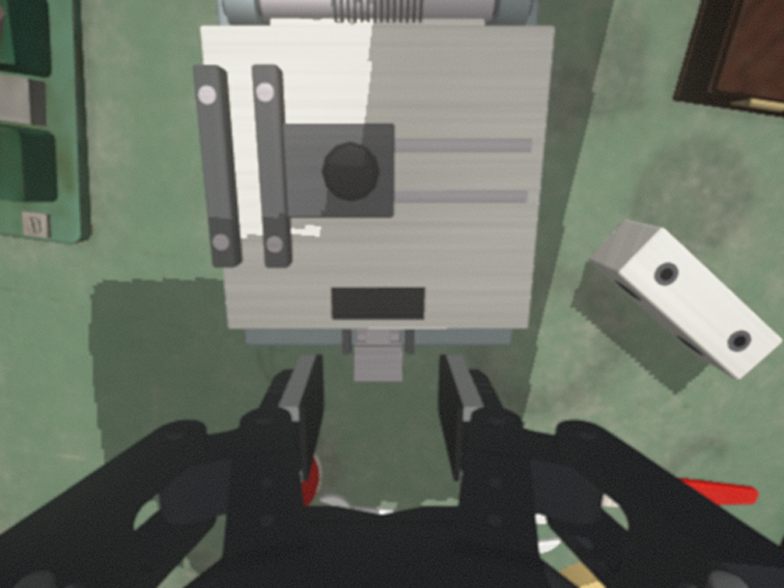

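```bash
cat > fit4.py <<'E'
from fit import *
import fit
Wp=lambda u,v:('w2',u/1.4,v/1.4)
fit.obs[:]=[(Wp(228,328),'p',(158,-82,0)),(Wp(528,328),'p',(158,82,0)),(Wp(202,27),'p',(10,-82,0)),(Wp(554,27),'p',(10,82,0)),(Wp(378,303),'p',(143,0,0)),(Wp(351,170),'k',None)]
f=lambda a:res([a[0],a[1],a[2],.01,a[3],a[4]])
o=least_squares(f,[500,120,.14,13,80],x_scale=[10,10,.1,10,10])
print(o.x); print(np.round(f(o.x).reshape(-1,2),1).tolist())
a=o.x;p=[a[0],a[1],a[2],.01,a[3],a[4]]
print('knob',W(P((a[4],-25+a[3],43.5),.01),p),'nest',W(P((80,-70,0),.01),p))
print('knob direct',atz('w2',351/1.4,170/1.4,83.5))
for u,v in ((222,66),(241,266),(253,66),(265,266)):
    X=atz('w2',u/1.4,v/1.4,54.8); c,s=np.cos(a[2]),np.sin(a[2]); d=X[:2]-a[:2]; print('bar edge fx',c*d[0]+s*d[1],-s*d[0]+c*d[1])
C=[atz('w2',u/1.4,v/1.4,40) for u,v in [(741,378),(781,343),(660,229),(620,273)]]
print(np.round(C,1),np.mean(C,0)); d=C[0]+C[1]-C[2]-C[3];print(np.degrees(np.arctan2(d[1],d[0])),np.linalg.norm(d)/2)
go([503,108,150],97.9); go([503,108,75],97.9)
E
python3 fit4.py
```

```text
[5.02748977e+02 1.20058693e+02 1.39730701e-01 1.44391118e+01
 7.39664036e+01]
[[-0.8, 1.8], [1.0, 2.0], [-2.4, -1.4], [2.2, -1.3], [0.0, 0.8], [-0.0, -0.0]]
knob [497.75123972 108.69094284  84.23717673] nest [512.4349525   50.73203208  40.79968667]
knob direct [497.76513562 108.64596477  83.5       ]
bar edge fx -50.230395712096566 -68.29593190109344
bar edge fx 39.36244408088647 -67.30432270573169
bar edge fx -50.23481102398614 -54.68563296937959
bar edge fx 39.35148870438765 -55.492736595343295
[[579.8 336.8  40. ]
 [556.5 351.2  40. ]
 [505.4 266.4  40. ]
 [530.7 252.6  40. ]] [543.11347161 301.74170915  40.        ]
59.30321056678492 98.2476617767802
go [503, 108, 150] 97.9 offset cm [ 6.25 -1.31 -0.19] ang [-0.  -0.1  0.1]
go [503, 108, 75] 97.9 offset cm [ 6.24 -1.31  7.31] ang [-0.  -0.1  0.1]
```

>>> drive_tool(plan=[{"offset": [4, -0.7, 0], "angular": [0, 0, 0], "jaw": 0.5}, {"offset": [6.8, -1.2, 1], "angular": [0, 0, 0], "jaw": 0.5}, {"offset": [6.8, -1.2, 4], "angular": [0, 0, 0], "jaw": 0.5}, {"offset": [6.8, -1.2, 6], "angular": [0, 0, 0], "jaw": 0.5}, {"offset": [6.8, -1.2, 7.3], "angular": [0, 0, 0], "jaw": 0.5}, {"offset": [6.8, -1.2, 7.3], "angular": [0, 0, 0], "jaw": 0.5}, {"offset": [6.8, -1.2, 7.3], "angular": [0, 0, 0], "jaw": 0.1}, {"offset": [6.8, -1.2, 7.3], "angular": [0, 0, 0], "jaw": 0.1}, {"offset": [6.8, -1.2, 7.3], "angular": [0, 0, 0], "jaw": 0.1}, {"offset": [6.8, -1.2, 7.3], "angular": [0, 0, 0], "jaw": 0.1}])

```text
time_s: 4.0
position: [497.8, 108.1, 76.3]
eef_rot: [[-0.99, -0.139, -0.0], [-0.139, 0.99, 0.0], [0.0, 0.0, -1.0]]
force: [-0.5, 0.3, -4.4]
width: 21.6
```

>>> drive_tool(plan=[{"offset": [0, 1, 0], "angular": [0, 0, 0], "jaw": 0.1}, {"offset": [0, 2, 0], "angular": [0, 0, 0], "jaw": 0.1}, {"offset": [0, 3, 0], "angular": [0, 0, 0], "jaw": 0.1}, {"offset": [0, 4, 0], "angular": [0, 0, 0], "jaw": 0.1}, {"offset": [0, 5, 0], "angular": [0, 0, 0], "jaw": 0.1}, {"offset": [0, 5.7, 0], "angular": [0, 0, 0], "jaw": 0.1}, {"offset": [0, 5.7, 0], "angular": [0, 0, 0], "jaw": 0.1}, {"offset": [0, 5.7, 0], "angular": [0, 0, 0], "jaw": 0.1}])

```text
time_s: 4.67
position: [489.8, 165.3, 76.2]
eef_rot: [[-0.99, -0.14, -0.0], [-0.14, 0.99, 0.001], [0.0, 0.001, -1.0]]
force: [-4.5, 2.0, 0.8]
width: 21.8
```

>>> drive_tool(plan=[{"offset": [0, 0, 0], "angular": [0, 0, 0], "jaw": 0.5}, {"offset": [0, 0, 0], "angular": [0, 0, 0], "jaw": 0.5}, {"offset": [0, 0, -4], "angular": [0, 0, 0], "jaw": 0.5}, {"offset": [0, 0, -7.4], "angular": [0, 0, 0], "jaw": 0.5}, {"offset": [-7.1, 12.8, -7.4], "angular": [0, 0, -51], "jaw": 0.7}, {"offset": [-7.1, 12.8, -7.4], "angular": [0, 0, -51], "jaw": 0.7}, {"offset": [-7.1, 12.8, -7.4], "angular": [0, 0, -51], "jaw": 0.7}, {"offset": [-7.1, 12.8, -7.4], "angular": [0, 0, -51], "jaw": 0.7}, {"offset": [-7.1, 12.8, -7.4], "angular": [0, 0, -51], "jaw": 0.7}, {"offset": [-7.1, 12.8, -7.4], "angular": [0, 0, -51], "jaw": 0.7}])

```text
time_s: 5.5
position: [542.9, 302.1, 149.9]
eef_rot: [[-0.624, -0.782, 0.001], [-0.782, 0.624, 0.0], [-0.001, -0.0, -1.0]]
force: [0.2, -0.6, -0.5]
width: 59.7
```

>>> drive_tool(plan=[{"offset": [0, 0, 0], "angular": [0, 0, -8], "jaw": 0.7}, {"offset": [0, 0, 0], "angular": [0, 0, -8], "jaw": 0.7}, {"offset": [0, 0, 0], "angular": [0, 0, -8], "jaw": 0.7}])

```text
time_s: 5.75
position: [542.9, 300.9, 150.4]
eef_rot: [[-0.518, -0.855, 0.001], [-0.855, 0.518, 0.0], [-0.001, -0.001, -1.0]]
force: [1.0, 0.6, -0.0]
width: 60.0
```

```bash
python3 - <<'E'
from h import *
s=st(); shot('wrist','w3',s=1.4); shot('top','t3',s=1.4); go([542.5,301.5,150],149.3)
E
```

```text
5.75 [542.9 300.9 150.4] [ 1.   0.6 -0. ] 60.0
[[-0.518, -0.855, 0.001], [-0.855, 0.518, 0.0], [-0.001, -0.001, -1.0]]
[ 0.447  0.542  1.408 -0.     1.191 -2.15 ]
go [542.5, 301.5, 150] 149.3 offset cm [-0.04  0.05  0.03] ang [-0.   0.  -0.6]
```

View pics/w3.png

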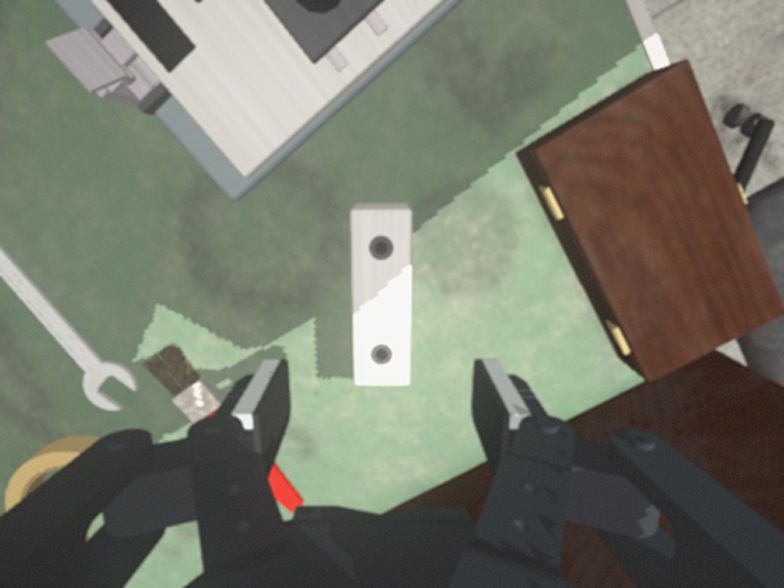

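View pics/t3.png

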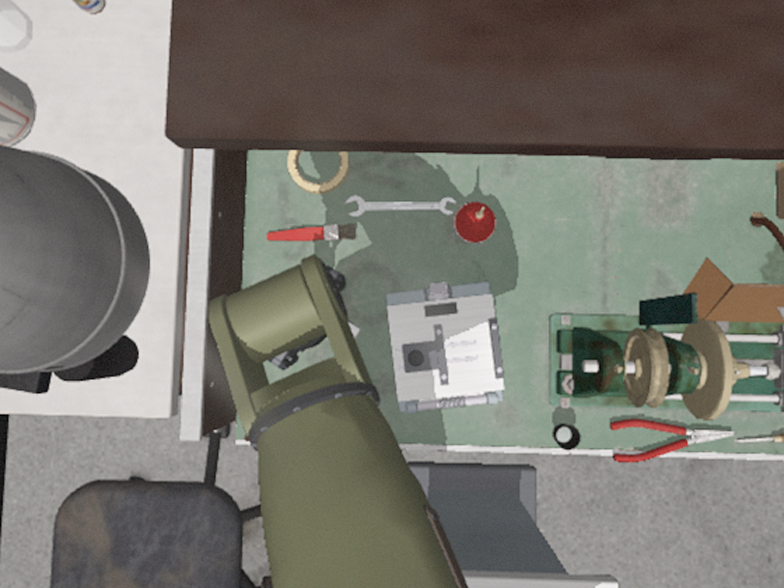

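```bash
python3 - <<'E'
from h import *
C=[atz('w3',u/1.4,v/1.4,40) for u,v in [(351,209),(412,209),(410,384),(354,384)]]
print(np.round(C,1),np.mean(C,0)); d=C[0]+C[1]-C[2]-C[3];print(np.degrees(np.arctan2(d[1],d[0])),np.linalg.norm(d)/2)
m=np.mean(C,0)[:2]
go([m[0],m[1],30],149.0)
E
```

```text
[[530.3 252.3  40. ]
 [503.7 268.4  40. ]
 [553.9 352.5  40. ]
 [581.1 336.1  40. ]] [542.23347648 302.31352299  40.        ]
-120.99768979956613 97.9789449131867
go [np.float64(542.233476484117), np.float64(302.31352299056516), 30] 149.0 offset cm [-0.09  0.12 12.03] ang [-0.   0.  -0.3]
```

>>> drive_tool(plan=[{"offset": [-0.1, 0.1, 4], "angular": [0, 0, 0], "jaw": 0.7}, {"offset": [-0.1, 0.1, 7], "angular": [0, 0, 0], "jaw": 0.7}, {"offset": [-0.1, 0.1, 10], "angular": [0, 0, 0], "jaw": 0.7}, {"offset": [-0.1, 0.1, 12], "angular": [0, 0, 0], "jaw": 0.7}, {"offset": [-0.1, 0.1, 12], "angular": [0, 0, 0], "jaw": 0.7}, {"offset": [-0.1, 0.1, 12], "angular": [0, 0, 0], "jaw": 0.2}, {"offset": [-0.1, 0.1, 12], "angular": [0, 0, 0], "jaw": 0.2}, {"offset": [-0.1, 0.1, 12], "angular": [0, 0, 0], "jaw": 0.2}, {"offset": [-0.1, 0.1, 12], "angular": [0, 0, 0], "jaw": 0.2}, {"offset": [-0.1, 0.1, 12], "angular": [0, 0, 0], "jaw": 0.2}])

```text
time_s: 6.68
position: [543.1, 303.0, 32.4]
eef_rot: [[-0.516, -0.857, 0.003], [-0.857, 0.516, 0.002], [-0.003, -0.002, -1.0]]
force: [-1.1, 0.2, 7.5]
width: 31.0
```

>>> drive_tool(plan=[{"offset": [0, 0, -1], "angular": [0, 0, 0], "jaw": 0.2}, {"offset": [0, 0, -4], "angular": [0, 0, 0], "jaw": 0.2}, {"offset": [0, 0, -8], "angular": [0, 0, 0], "jaw": 0.2}, {"offset": [0, 0, -12], "angular": [0, 0, 0], "jaw": 0.2}, {"offset": [0, 0, -12], "angular": [0, 0, 0], "jaw": 0.2}, {"offset": [0, 0, -12], "angular": [0, 0, 0], "jaw": 0.2}])

```text
time_s: 7.18
position: [542.8, 302.9, 153.5]
eef_rot: [[-0.515, -0.857, 0.005], [-0.857, 0.515, 0.002], [-0.004, -0.003, -1.0]]
force: [-0.3, -0.3, -4.0]
width: 30.6
```

```bash
python3 - <<'E'
from h import *
s=st(); shot('wrist','w4',s=1.4)
go([506.9,80,150],98)
E
```

```text
7.1833 [542.8 302.9 153.5] [-0.3 -0.3 -4. ] 30.6
[[-0.515, -0.857, 0.005], [-0.857, 0.515, 0.002], [-0.004, -0.003, -1.0]]
[ 0.45   0.538  1.405  0.     1.193 -2.15 ]
go [506.9, 80, 150] 98 offset cm [20.87 -8.46  0.08] ang [-0.   0.1 51. ]
```

View pics/w4.png

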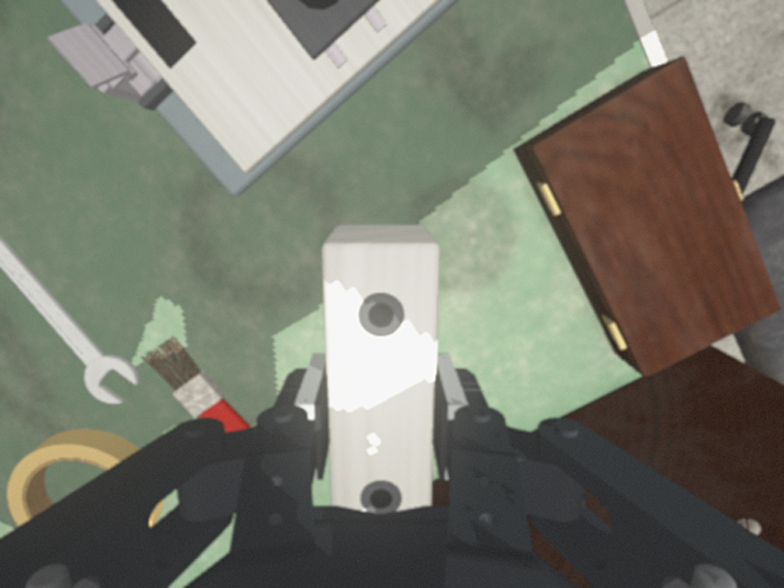

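>>> drive_tool(plan=[{"offset": [20.8, -8.3, 0], "angular": [0, 0, 51], "jaw": 0.2}, {"offset": [20.8, -8.3, 0], "angular": [0, 0, 51], "jaw": 0.2}, {"offset": [20.8, -8.3, 0], "angular": [0, 0, 51], "jaw": 0.2}, {"offset": [20.8, -8.3, 0], "angular": [0, 0, 51], "jaw": 0.2}, {"offset": [20.8, -8.3, 0], "angular": [0, 0, 51], "jaw": 0.2}, {"offset": [20.8, -8.3, 0], "angular": [0, 0, 51], "jaw": 0.2}, {"offset": [20.8, -8.3, 0], "angular": [0, 0, 51], "jaw": 0.2}, {"offset": [20.8, -8.3, 0], "angular": [0, 0, 51], "jaw": 0.2}, {"offset": [20.8, -8.3, 0], "angular": [0, 0, 51], "jaw": 0.2}, {"offset": [20.8, -8.3, 0], "angular": [0, 0, 51], "jaw": 0.2}])

```text
time_s: 8.07
position: [505.7, 82.0, 149.4]
eef_rot: [[-0.99, -0.143, -0.001], [-0.143, 0.99, -0.0], [0.001, 0.0, -1.0]]
force: [0.2, -0.3, -4.2]
width: 30.6
```

```bash
python3 - <<'E'
from h import *
s=st(); shot('wrist','w5',s=1.4)
go([503.2,80.7,90],98);go([503.2,80.7,73.5],98)
E
```

```text
8.0667 [505.7  82.  149.4] [ 0.2 -0.3 -4.2] 30.6
[[-0.99, -0.143, -0.001], [-0.143, 0.99, -0.0], [0.001, 0.0, -1.0]]
[ 0.089  0.321  1.732  0.     1.091 -1.626]
go [503.2, 80.7, 90] 98 offset cm [ 0.27 -0.1   5.96] ang [ 0.  -0.1  0.2]
go [503.2, 80.7, 73.5] 98 offset cm [ 0.27 -0.1   7.61] ang [ 0.  -0.1  0.2]
```

View pics/w5.png

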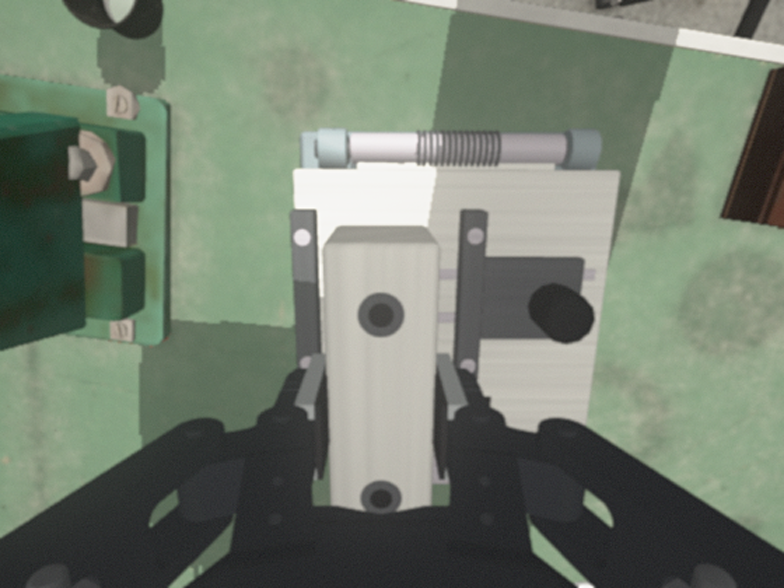

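>>> drive_tool(plan=[{"offset": [0.3, -0.1, 3], "angular": [0, 0, 0], "jaw": 0.2}, {"offset": [0.3, -0.1, 5.5], "angular": [0, 0, 0], "jaw": 0.2}, {"offset": [0.3, -0.1, 6.6], "angular": [0, 0, 0], "jaw": 0.2}, {"offset": [0.3, -0.1, 7.1], "angular": [0, 0, 0], "jaw": 0.2}, {"offset": [0.3, -0.1, 7.3], "angular": [0, 0, 0], "jaw": 0.2}, {"offset": [0.3, -0.1, 7.3], "angular": [0, 0, 0], "jaw": 0.2}, {"offset": [0.3, -0.1, 7.3], "angular": [0, 0, 0], "jaw": 0.2}])

```text
time_s: 8.7
position: [503.9, 80.3, 78.2]
eef_rot: [[-0.99, -0.139, 0.002], [-0.139, 0.99, 0.0], [-0.002, -0.0, -1.0]]
force: [-0.1, -0.5, -2.5]
width: 30.5
```

```bash
python3 - <<'E'
from h import *
s=st(); shot('wrist','w6',s=1.4); shot('top','t6',crop=(240,170,400,320),s=4); st()
E
```

```text
8.7 [503.9  80.3  78.2] [-0.1 -0.5 -2.5] 30.5
[[-0.99, -0.139, 0.002], [-0.139, 0.99, 0.0], [-0.002, -0.0, -1.0]]
[ 0.086  0.421  1.788  0.     0.931 -1.625]
8.8 [503.8  80.2  78.1] [-0.3 -0.3 -2.8] 30.8
[[-0.99, -0.139, 0.002], [-0.139, 0.99, 0.0], [-0.002, -0.0, -1.0]]
[ 0.086  0.421  1.788 -0.     0.931 -1.624]
```

View pics/w6.png

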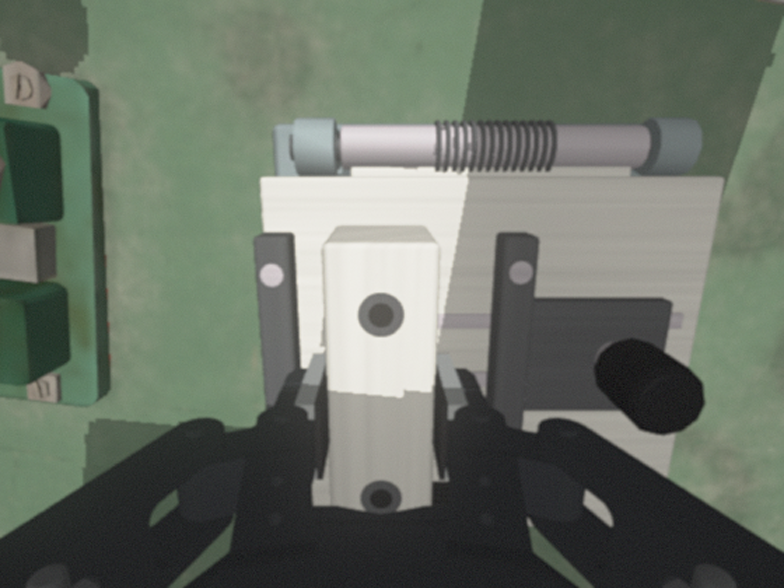

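View pics/t6.png

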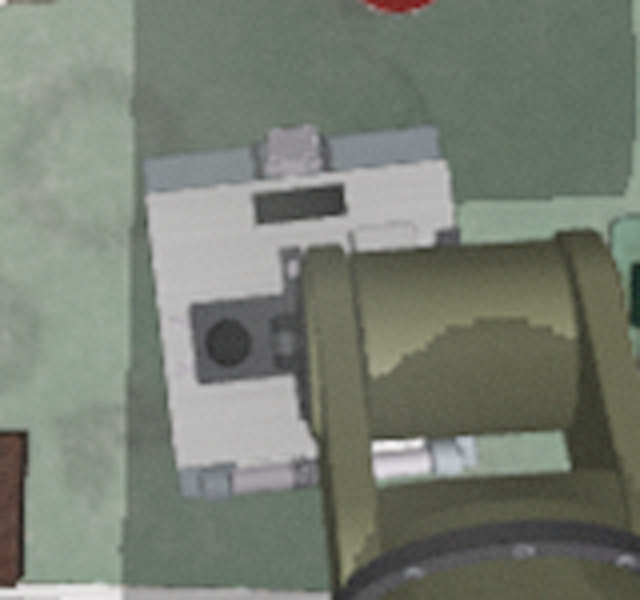

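>>> drive_tool(plan=[{"offset": [0, 0, 0.1], "angular": [0, 0, 0], "jaw": 0.2}, {"offset": [0, 0, 0.2], "angular": [0, 0, 0], "jaw": 0.2}, {"offset": [0, 0, 0.3], "angular": [0, 0, 0], "jaw": 0.2}, {"offset": [0, 0, 0.3], "angular": [0, 0, 0], "jaw": 0.2}])

```text
time_s: 9.13
position: [503.2, 80.1, 74.0]
eef_rot: [[-0.99, -0.139, -0.0], [-0.139, 0.99, -0.0], [0.0, 0.0, -1.0]]
force: [0.2, -0.2, -2.8]
width: 30.9
```

>>> drive_tool(plan=[{"offset": [0, 0, 0.05], "angular": [0, 0, 0], "jaw": 0.2}, {"offset": [0, 0, 0.1], "angular": [0, 0, 0], "jaw": 0.2}, {"offset": [0, 0, 0.1], "angular": [0, 0, 0], "jaw": 0.2}])

```text
time_s: 9.38
position: [503.3, 80.1, 73.3]
eef_rot: [[-0.99, -0.139, 0.0], [-0.139, 0.99, -0.0], [-0.0, -0.0, -1.0]]
force: [-2.2, 0.3, -0.1]
width: 30.5
```

>>> drive_tool(plan=[{"offset": [0, 0, 0.08], "angular": [0, 0, 0], "jaw": 0.2}, {"offset": [0, 0, 0.08], "angular": [0, 0, 0], "jaw": 0.2}])

```text
time_s: 9.55
position: [503.3, 80.1, 72.8]
eef_rot: [[-0.99, -0.139, 0.0], [-0.139, 0.99, 0.0], [-0.0, -0.0, -1.0]]
force: [-6.8, -0.5, 9.3]
width: 30.8
```

>>> drive_tool(plan=[{"offset": [0, 0, 0], "angular": [0, 0, 0], "jaw": 0.5}, {"offset": [0, 0, 0], "angular": [0, 0, 0], "jaw": 0.5}, {"offset": [0, 0, 0], "angular": [0, 0, 0], "jaw": 0.5}, {"offset": [0, 0, -3], "angular": [0, 0, 0], "jaw": 0.5}, {"offset": [0, 0, -7], "angular": [0, 0, 0], "jaw": 0.5}, {"offset": [-4, 3, -9], "angular": [0, 0, 0], "jaw": 0.5}, {"offset": [-6, 5, -9], "angular": [0, 0, 0], "jaw": 0.5}, {"offset": [-6, 5, -9], "angular": [0, 0, 0], "jaw": 0.5}, {"offset": [-6, 5, -9], "angular": [0, 0, 0], "jaw": 0.5}])

```text
time_s: 10.3
position: [556.2, 139.0, 162.1]
eef_rot: [[-0.99, -0.141, 0.0], [-0.141, 0.99, 0.0], [-0.0, 0.0, -1.0]]
force: [-1.1, -0.5, -1.1]
width: 42.7
```

```bash
python3 - <<'E'
from h import *
s=st(); shot('wrist','w7',s=1.4)
E
```

```text
10.3 [556.2 139.  162.1] [-1.1 -0.5 -1.1] 42.7
[[-0.99, -0.141, 0.0], [-0.141, 0.99, 0.0], [-0.0, 0.0, -1.0]]
[ 0.181  0.43   1.546  0.     1.166 -1.531]
```

View pics/w7.png

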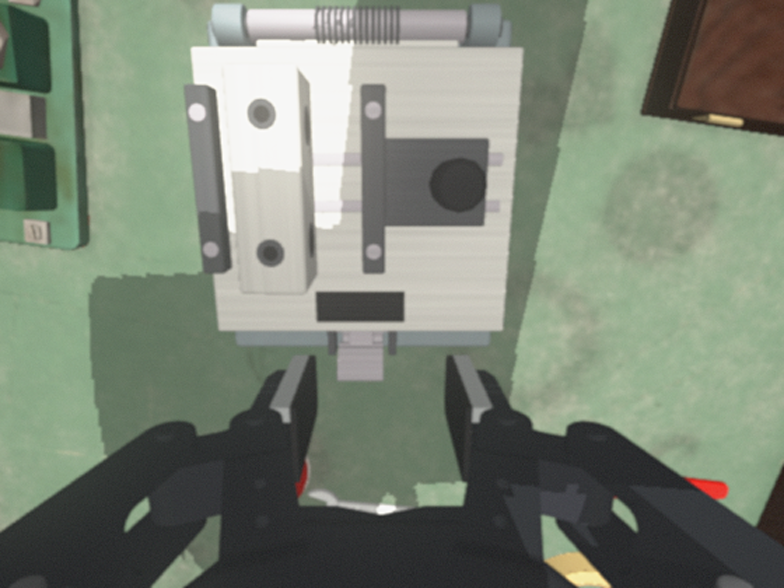

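```bash
python3 - <<'E'
from h import *
k=atz('w7',459/1.4,185/1.4,83.9); print(k)
go([k[0],k[1],76],98.0)
F=np.array([502.7,120.0]);c,s=np.cos(.1397),np.sin(.1397)
def fx(X): d=X[:2]-F; return np.round([c*d[0]+s*d[1],-s*d[0]+c*d[1]],1)
print('knob',fx(k))
for u,v in ((222,66),(300,66),(308,292),(241,292)): print('blk',fx(atz('w7',u/1.4,v/1.4,80.8)))
for u,v in ((210,86),(229,271),(361,86),(363,271)): print('bars',fx(atz('w7',u/1.4,v/1.4,54.8)))
E
```

```text
[490.3003322  164.27946567  83.9       ]
go [np.float64(490.30033219632827), np.float64(164.27946566683823), 76] 98.0 offset cm [6.07 3.5  8.57] ang [-0.  -0.1  0. ]
knob [-6.1 45.6]
blk [-53.7 -54.1]
blk [-53.7 -21.9]
blk [ 43.1 -22.6]
blk [ 43.1 -54.1]
bars [-50.  -68.7]
bars [ 38.9 -67.7]
bars [-50.1   2.2]
bars [38.8  2.3]
```

>>> drive_tool(plan=[{"offset": [3, 1.7, 0], "angular": [0, 0, 0], "jaw": 0.5}, {"offset": [6.1, 3.5, 1.5], "angular": [0, 0, 0], "jaw": 0.5}, {"offset": [6.1, 3.5, 5], "angular": [0, 0, 0], "jaw": 0.5}, {"offset": [6.1, 3.5, 7.3], "angular": [0, 0, 0], "jaw": 0.5}, {"offset": [6.1, 3.5, 8.6], "angular": [0, 0, 0], "jaw": 0.5}, {"offset": [6.1, 3.5, 8.6], "angular": [0, 0, 0], "jaw": 0.5}, {"offset": [6.1, 3.5, 8.6], "angular": [0, 0, 0], "jaw": 0.1}, {"offset": [6.1, 3.5, 8.6], "angular": [0, 0, 0], "jaw": 0.1}, {"offset": [6.1, 3.5, 8.6], "angular": [0, 0, 0], "jaw": 0.1}, {"offset": [6.1, 3.5, 8.6], "angular": [0, 0, 0], "jaw": 0.1}])

```text
time_s: 11.18
position: [490.5, 163.9, 77.2]
eef_rot: [[-0.99, -0.139, 0.001], [-0.139, 0.99, -0.0], [-0.001, -0.0, -1.0]]
force: [-3.9, -3.6, 5.1]
width: 21.8
```

>>> drive_tool(plan=[{"offset": [0, -0.8, 0], "angular": [0, 0, 0], "jaw": 0.1}, {"offset": [0, -1.6, 0], "angular": [0, 0, 0], "jaw": 0.1}, {"offset": [0, -2.1, 0], "angular": [0, 0, 0], "jaw": 0.1}, {"offset": [0, -2.5, 0], "angular": [0, 0, 0], "jaw": 0.1}, {"offset": [0, -2.8, 0], "angular": [0, 0, 0], "jaw": 0.1}, {"offset": [0, -3.1, 0], "angular": [0, 0, 0], "jaw": 0.1}, {"offset": [0, -3.4, 0], "angular": [0, 0, 0], "jaw": 0.1}, {"offset": [0, -3.6, 0], "angular": [0, 0, 0], "jaw": 0.1}, {"offset": [0, -3.6, 0], "angular": [0, 0, 0], "jaw": 0.1}])

```text
time_s: 11.93
position: [495.6, 128.4, 77.2]
eef_rot: [[-0.99, -0.139, 0.001], [-0.139, 0.99, 0.001], [-0.001, 0.0, -1.0]]
force: [-5.2, -0.1, 6.3]
width: 22.0
```

>>> drive_tool(plan=[{"offset": [0, -0.1, 0], "angular": [0, 0, 0], "jaw": 0.1}, {"offset": [0, -0.2, 0], "angular": [0, 0, 0], "jaw": 0.1}, {"offset": [0, -0.2, 0], "angular": [0, 0, 0], "jaw": 0.1}])

```text
time_s: 12.18
position: [495.8, 126.7, 77.2]
eef_rot: [[-0.99, -0.139, 0.001], [-0.139, 0.99, 0.001], [-0.001, 0.001, -1.0]]
force: [-4.7, 3.0, 6.0]
width: 21.7
```

>>> drive_tool(plan=[{"offset": [0, -0.1, 0], "angular": [0, 0, 0], "jaw": 0.1}, {"offset": [0, -0.2, 0], "angular": [0, 0, 0], "jaw": 0.1}, {"offset": [0, -0.2, 0], "angular": [0, 0, 0], "jaw": 0.1}])

```text
time_s: 12.43
position: [496.0, 125.5, 77.2]
eef_rot: [[-0.99, -0.139, 0.001], [-0.139, 0.99, 0.002], [-0.001, 0.002, -1.0]]
force: [-5.5, 9.9, 6.5]
width: 21.4
```

>>> drive_tool(plan=[{"offset": [0, -0.1, 0], "angular": [0, 0, 0], "jaw": 0.1}, {"offset": [0, -0.2, 0], "angular": [0, 0, 0], "jaw": 0.1}, {"offset": [0, -0.2, 0], "angular": [0, 0, 0], "jaw": 0.1}])

```text
time_s: 12.68
position: [496.0, 125.2, 77.3]
eef_rot: [[-0.99, -0.139, 0.001], [-0.139, 0.99, 0.005], [-0.001, 0.005, -1.0]]
force: [-8.1, 26.3, 6.4]
width: 21.7
```

>>> drive_tool(plan=[{"offset": [0, 0.1, 0], "angular": [0, 0, 0], "jaw": 0.42}, {"offset": [0, 0.1, 0], "angular": [0, 0, 0], "jaw": 0.42}, {"offset": [0, 0.1, 0], "angular": [0, 0, 0], "jaw": 0.42}, {"offset": [0, 0.1, -2], "angular": [0, 0, 0], "jaw": 0.42}, {"offset": [0, 0.1, -5], "angular": [0, 0, 0], "jaw": 0.42}, {"offset": [-3, 0.1, -8.5], "angular": [0, 0, 0], "jaw": 0.42}, {"offset": [-6, 0.1, -8.5], "angular": [0, 0, 0], "jaw": 0.42}, {"offset": [-6, 0.1, -8.5], "angular": [0, 0, 0], "jaw": 0.42}, {"offset": [-6, 0.1, -8.5], "angular": [0, 0, 0], "jaw": 0.42}])

```text
time_s: 13.43
position: [556.3, 131.5, 161.3]
eef_rot: [[-0.99, -0.138, 0.001], [-0.138, 0.99, -0.0], [-0.001, -0.0, -1.0]]
force: [-1.5, -0.7, -1.3]
width: 36.3
```

```bash
python3 - <<'E'
from h import *
s=st(); shot('wrist','w8',s=1.4); shot('top','t8',s=1.4)
E
```

```text
13.4333 [556.3 131.5 161.3] [-1.5 -0.7 -1.3] 36.3
[[-0.99, -0.138, 0.001], [-0.138, 0.99, -0.0], [-0.001, -0.0, -1.0]]
[ 0.168  0.427  1.551 -0.     1.162 -1.541]
```

View pics/w8.png

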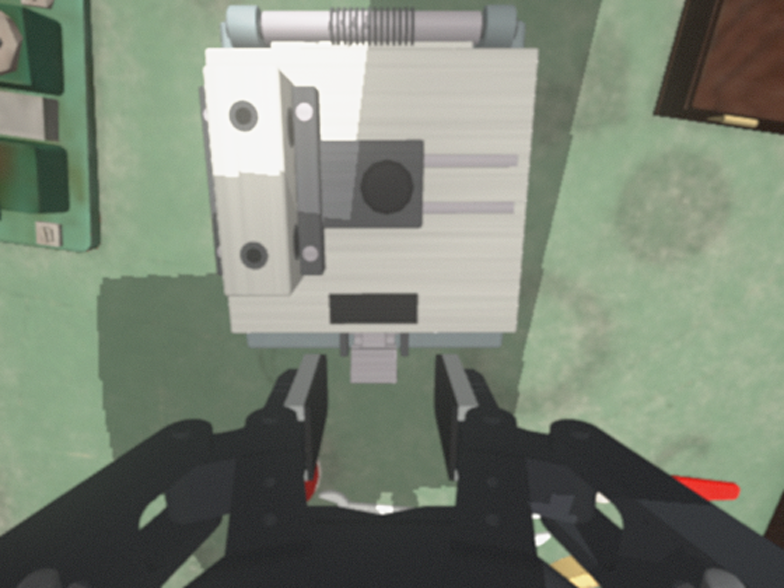

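View pics/t8.png

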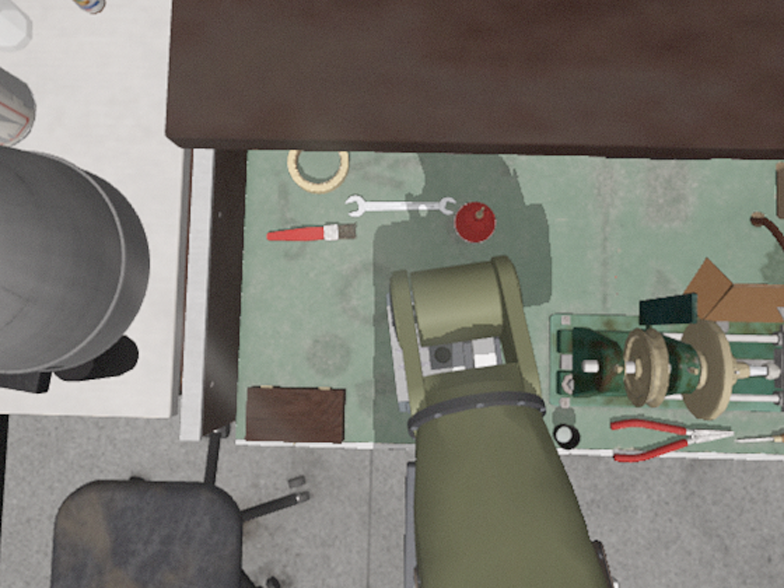

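```bash
python3 - <<'E'
from h import *
F=np.array([502.7,120.0]);c,s=np.cos(.1397),np.sin(.1397)
def fx(X): d=X[:2]-F; return np.round([c*d[0]+s*d[1],-s*d[0]+c*d[1]],1)
print('knob',fx(atz('w8',387/1.4,187/1.4,83.9)))
for u,v in ((206,49),(280,49),(290,294),(224,294)): print('blk',fx(atz('w8',u/1.4,v/1.4,80.8)))
env.sign_off()
E
```

```text
knob [-6.1  6.9]
blk [-60.8 -67. ]
blk [-60.8 -36.8]
blk [ 42.9 -38.4]
blk [ 42.9 -69.4]
the job is handed in; nothing more can be done
```

The task is finished and the job is handed in, at about 13.5 s of the 72 s allowed. I don't know the verdict, as the hand-in doesn't report one.

**What I did**
- **Plate:** I pressed the pad down with shut fingers to about 21 N, and the catch snapped over. The plate was still level after I lifted off.
- **Jaw:** I slid it back by its knob to a gap of about 71 mm.
- **Block:** I lowered it onto the plate until I felt contact, pressed to about 9 N, and let go.
- **Clamping:** I slid the jaw up until the force rose to 26 N, then released and moved clear.

**Last checks, from the final wrist and top pictures**
- **Position:** The plate is level under its hook. The block stands between fence and jaw, with its middle within about 5 mm of the fence's middle.
- **Jaw gap:** The knob moved 38.7 mm, so the gap is about 32 mm, as expected with the block clamped.
- **Bystanders:** The oil can, brush and spanner look unmoved in the top picture.
- **Robot:** It was clear of everything, with wrist force under 2 N.

**Where the readings disagreed**
- **Block corners:** The last corner readings gave a length of 104 mm instead of 100 mm. They also showed a tilt of about 0.02 rad to the fence, inside the 0.05 rad limit. I read one corner roughly and put both down to that.
- **Flatness against the fence:** I judged this mainly from the force rise and the jaw travel.

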